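Switch the sample sorter to its other chute and feed two capsules

ROBOT

A 6-joint arm with a two-finger parallel gripper is mounted at the origin on the work surface. World frame = base frame: x ahead of the robot, y to its left, z up, the work surface at z = 0. Lengths are in m, angles in rad, forces in N, time in s.
With the tool pointing down it reaches from about 0.35 to 0.975 m from the base axis. Payload 7.1 kg.
Tool frame: the origin (TCP) lies midway between the tips of the shut fingers; the grasp point (between the pads) lies 19 mm behind it; z points along the fingers, x is the direction in which the jaws open and shut, and the axes are right-handed (so a half turn about z gives the same grasp; the last joint's range is limited). The gripper opens to 88 mm and grips with 3 to 60 N. Pads are 20 mm wide; open, the fingers measure 115 mm over their backs; the gripper's body (75 mm by 178 mm) begins 61 mm behind the grasp point.
Start: joints at [1.254, 0.423, 1.63, -0, 1.089, -0.019], TCP at [0.183, 0.597, 0.223] pointing down, gripper open.
Joint ranges: [-3, 3], [-0.9, 2.11], [0.09, 2.58], [-1.31, 4.45], [0.11, 2.69], [-2.54, 2.54]. Speed limits (rad/s): [2.39, 2.39, 3.01, 3.14, 3.14, 3.14].

INTERFACE

Orientations are given as a 3x3 rotation matrix whose columns are the frame's x, y, z axes.
In Python, from cell import telemetry, read_camera, camera_info, order, outline_of gives the robot as it stands.
- The arm moves only by the tool carry_out, never from a script. Its argument "targets" is a list of rows, each a list of 3 entries, a list of its own where there are three numbers: the gripper command: -1 is fully open, 1 is shut, values between are in proportion, then the shift along the tool's x, y, z in mm, then the turn about the tool's z in degrees. A call has 1 to 5 rows; each row is the pose to reach, as a shift and turn from the pose commanded when the call began, along the tool's axes at that moment; what a row does not reach only later rows make up. A row lasts 1/10 s, in which the tool goes at most 50 mm and 8.59 degrees, less where a joint would pass 70% of its speed; a pose out of reach is approached as far as the arm can. A call with a gripper value outside its range is refused whole. The fingers move at their own pace and stop on an object; "grip_force" is the grip in N (left out, the last holds). Time passes only in rows, so rows that repeat a pose let the fingers close. It gives the time, the measured TCP pose, the force and the opening at its end, in the units of the state.
- telemetry.get_obs(): the state, without advancing time (a new reading comes with each control period).
- read_camera(name): name is "scene" or "top"; returns (picture, depth): 480x640x3 uint8, red, green, blue; 480x640 float32, m along the optical axis (not along the pixel's ray), 0 where there is no reading.
- camera_info(name): a dict with "K" (3x3 intrinsics, pixels), "k1" (the pictures are not rectified: a ray, as slopes to the right and down, at radius r is drawn at 1 + k1 r^2 times it, then the intrinsics apply), "R" (3x3) and "t" (3): a world point X has camera coordinates R X + t. Camera axes: x right, y down, z forward; pixel columns grow to the right and rows downward; lengths in m; the calibration is good to about 2 mm. A picture is of the moment at which its call begins. camera_info takes no time and is no camera call.
- order.close_job(): hands the job in, once; it reports no verdict.
Trained networks look in the newest picture that a camera, given by its name, has taken for a name from the list of things; names that differ only in an ending like _2 or _b are one class to them, and where a whole thing is asked for, a point or a joint stands for the part that bears it (a point fixed in the world has none). Each returns a list of dicts, best first, with "p" (0 to 1); they miss things now and then, are a little off and sometimes report something else, mostly with a low value. They report only what shows in the picture. A call takes as long as a camera call.
- outline_of(query, camera): "mask" (480x640 bool, what is visible of it) and "bbox" ([left, top, right, bottom] in pixels, round what is visible of it).
The state is a dict: "clock": time; "joint_positions": joint angles; "joint_velocities": joint speeds; "tau": joint torques, N m; "position": TCP position; "tool_rot": TCP orientation; "contact_force": force on the tool from outside, world axes, zero at the start; "ft_torque": the same for the moment, N m; "width": finger opening in m.
Only numpy, scipy, OpenCV 4.12 (cv2) and the standard library are available. Lean on these libraries where they do the work, as an engineer would, in place of code of your own. Each camera call takes 0.05 s, during which the arm holds its last target.

TASK

The steel seesaw gate of the sorter is tipped towards one of the two chutes. With the fingertips, rock it over its pivot until it rests on its stop on the other side, and only then push the two round red-and-white sample capsules along the loading channel and over its mouth onto the gate, so that both roll by themselves down that other chute and come to rest at its end. Only touch and push: never pick a capsule up or touch it again once it has rolled off along the gate, and leave the things standing around undisturbed.

Things in the scene. Friction and masses are not known exactly. Their poses are not given: they have to be found in the camera images.
- station: The capsule sorter, fixed to the table: grey base 540 mm wide (y), 220 mm deep; blue chute on its +y side, yellow chute on its -y side, loading channel on its -x side (towards the robot). Origin on the table directly below the gate's pivot; z up. The gate is a steel deck 84 mm in x (from -34 to +50 mm), 220 mm in y, its top 12 mm above the pivot, 100 mm above the table at the middle.
- blue_end (a point): Middle of the blue chute's floor at its end wall: y = 255 mm, 28 mm high. The chute starts at y = 113 mm, 64 mm high, and falls at 0.25 rad; 101 mm wide inside, walls about 27 mm high. A capsule at rest against the wall has its centre at y = 238 mm, 48 mm high.
- yellow_end (a point): The same point of the yellow chute, its mirror image at y = -255 mm.
- gate (a joint): Tilt of the gate in rad about the station's x axis, pivot at x = y = 0, 88 mm high: +0.28 on its stop with the blue (+y) end up, feeding the yellow chute; -0.28 with the yellow (-y) end up, feeding the blue one. Top-heavy: it falls onto the stop it leans towards; about 0.5 N on the raised end tips it. Walls 14 mm high along its far and near sides (81 mm apart), open 60 mm wide at the channel.
- gate_left (a point): Red press spot, 50 x 30 mm, on top of the deck near its blue (+y) end: 90 mm from the pivot in y, 7.5 mm in x. 124 mm high when raised, 75 mm when down.
- gate_right (a point): The same red press spot near the yellow (-y) end, at y = -90 mm.
- gate_knob (a point): Centre of the black ball weight, 32 mm in diameter, on a stalk beyond the deck's far (+x) side, 76 mm in x from the middle and 55 mm above the pivot; it leans towards the chute now fed.
- channel_mouth (a point): Centre of the loading channel's floor at its open end by the gate: 36 mm before the pivot in station x, 102 mm above the table, 2 mm above the deck. The level channel runs 124 mm from here towards -x of the station, 31 mm wide between curbs only 8 mm high, open at both ends and above. A capsule rolls off sideways once its centre is some 10 mm past the mouth.
- capsule_front: Round sealed plastic sample capsule (a ball), half red, half white, 34 mm in diameter, about 30 g, lying in the channel nearer the mouth, centre 17 mm above the channel floor. Origin at its centre; its axes turn as it rolls.
- capsule_rear: The same kind of capsule lying in the channel behind the first, 4 to 35 mm of gap between them. Pushing it towards the gate pushes the front one ahead of it. It rolls, but stops soon when no longer pushed. Origin at its centre.
- spare_vial: Bystander: green-capped vial, 24 mm in diameter, 50 mm high, standing on the grey base plate (12 mm thick) to the +y side of the channel. Origin at its underside.
- marker: Bystander: white marker pen with blue cap, 135 mm long and 14 mm thick, lying on the base plate to the -y side of the channel. Origin at the centre of its underside.
- sanitizer: Bystander: clear bottle with blue cap, 68 mm in diameter, 170 mm high, standing at the left (+y) of the table. Origin at its underside.
- wipes: Bystander: white can with green label, 90 mm in diameter, 130 mm high, standing at the right (-y) of the table. Origin at its underside.

How it is judged:
By the outcome, as a careful person would: the job done as asked, in the order asked, and still so for the second after the job is handed in, with the robot touching nothing.
It also fails if it takes over 48 s, if anything falls off the work surface, if the arm or the gripper's body presses on something with over 40 N, if the wrist force passes 120 N, or if a joint passes its speed limit or range.

## Working session

There is one attempt and no reset: what is moved stays moved. The work goes in short steps, Python scripts to look and compute and a tool call to move; the robot and the scene stay as the last step left them, time stands still between calls to the robot, and variables do not carry over. Pictures are saved under pics/ and viewed, and the job is handed in when it is done.

Besides the shell and the picture viewer there is one more tool, called as name(argument=value, ...), one argument or row to a line, values as JSON. carry_out: Moves the arm, as the interface text tells. Its arguments: {"type":"object","properties":{"targets":{"type":"array","items":{"type":"array"}},"grip_force":{"type":"number"}},"required":["targets"]}

```bash
mkdir -p pics; ls; python3 - <<'E'
from cell import telemetry, read_camera, camera_info
import cv2,numpy as np
o=telemetry.get_obs(); print({k:np.round(v,3).tolist() for k,v in o.items()})
for n in ["scene","top"]:
    p,d=read_camera(n); cv2.imwrite(f"pics/{n}0.png",p[:,:,::-1]); np.save(f"{n}_d.npy",d)
    c=camera_info(n); print(n,c)
E
```

```text
pics
{'clock': 0.0, 'joint_positions': [1.254, 0.424, 1.631, 0.0, 1.089, -0.019], 'joint_velocities': [-0.001, 0.001, -0.0, 0.002, -0.002, -0.001], 'tau': [0.0, -54.462, -27.367, 0.064, 0.023, -0.0], 'position': [0.183, 0.597, 0.222], 'tool_rot': [[0.293, 0.956, -0.0], [0.956, -0.293, -0.001], [-0.002, -0.0, -1.0]], 'contact_force': [-0.92, -0.923, 0.107], 'ft_torque': [-0.009, 0.048, -0.013], 'width': 0.088}
scene {'K': array([[441.88867218,   0.        , 318.31960213],
       [  0.        , 441.88867218, 231.80494302],
       [  0.        ,   0.        ,   1.        ]]), 'k1': -0.0883619121507227, 'R': array([[-0.64664619,  0.76278904, -0.00126203],
       [ 0.48735368,  0.41187493, -0.76996456],
       [-0.58680073, -0.4985097 , -0.6380854 ]]), 't': array([ 0.44924874, -0.17862854,  1.5939725 ])}
top {'K': array([[458.50727768,   0.        , 322.71259688],
       [  0.        , 458.50727768, 247.5907539 ],
       [  0.        ,   0.        ,   1.        ]]), 'k1': 0.0132351342719678, 'R': array([[ 0.00967226, -0.99995244, -0.00125062],
       [-0.98647458, -0.00933722, -0.16364818],
       [ 0.16362872,  0.00281656, -0.98651797]]), 't': array([-0.08228676,  0.62488508,  1.25029825])}
```

View pics/scene0.png

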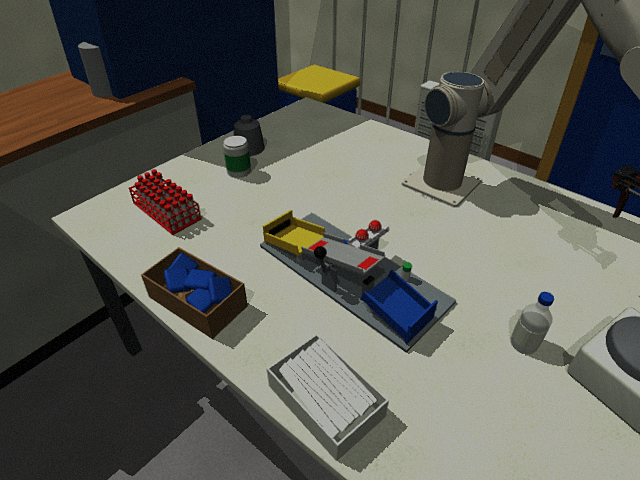

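View pics/top0.png

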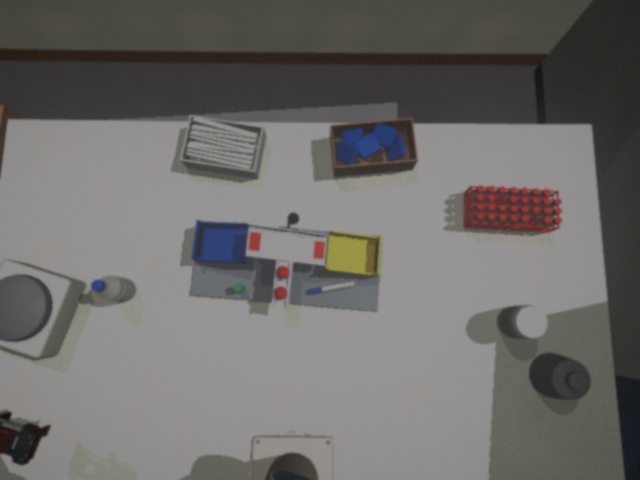

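```bash
cat > h.py <<'E'
import numpy as np,cv2
from cell import camera_info
def unproj(n,u,v,z):
    c=camera_info(n);K=c["K"]
    pts=np.stack([u,v],-1).astype(float).reshape(-1,1,2)
    s=cv2.undistortPoints(pts,K,np.array([c["k1"],0,0,0,0.]))[:,0]
    z=np.asarray(z,float).ravel()
    X=np.c_[s*z[:,None],z]
    return (X-c["t"])@c["R"]
def ray_at_z(n,u,v,h):
    c=camera_info(n)
    a=unproj(n,u,v,np.ones(np.size(u))); o=-c["R"].T@c["t"]
    d=a-o; return o+d*((h-o[2])/d[:,2])[:,None]
def proj(n,X):
    c=camera_info(n); 
    return cv2.projectPoints(np.asarray(X,float).reshape(-1,3),cv2.Rodrigues(c["R"])[0],c["t"],c["K"],np.array([c["k1"],0,0,0,0.]))[0][:,0]
E
python3 - <<'E'
from h import *
from cell import outline_of, read_camera
for n in ["top","scene"]:
    p,d=read_camera(n); np.save(f"{n}_d.npy",d); np.save(f"{n}_p.npy",p)
    for q in ["station","gate","gate_left","gate_knob","capsule_front","spare_vial","marker"]:
        r=outline_of(q,n)
        for i,e in enumerate(r[:3]):
            m=e["mask"]&(d>0); v,u=np.nonzero(m)
            if len(u)==0: print(n,q,'empty');continue
            P=unproj(n,u,v,d[m])
            np.save(f"m_{n}_{q}_{i}.npy",e["mask"])
            print(n,q,i,round(e["p"],2),e["bbox"],m.sum(),"med",np.round(np.median(P,0),3),"min",np.round(np.percentile(P,2,0),3),"max",np.round(np.percentile(P,98,0),3))
# pads by colour
p=np.load("top_p.npy").astype(int);d=np.load("top_d.npy")
red=(p[...,0]>110)&(p[...,1]<70)&(p[...,2]<70)
n_,l,s,c=cv2.connectedComponentsWithStats(red.astype(np.uint8))
for i in range(1,n_):
    if s[i,4]>20:
        v,u=np.nonzero((l==i)&(d>0)); P=unproj("top",u,v,d[(l==i)&(d>0)])
        print("red",c[i],s[i,4],np.round(P.mean(0),4))
E
```

```text
top station 0 0.85 [190.6, 212.7, 380.5, 311.0] 13406 med [0.582 0.02  0.036] min [ 0.469 -0.227  0.007] max [0.686 0.282 0.127]
top station 1 0.64 [235.0, 283.4, 242.7, 292.3] 67 med [0.509 0.155 0.06 ] min [0.5   0.147 0.019] max [0.519 0.168 0.067]
top gate 0 0.85 [245.3, 212.6, 326.4, 265.2] 2775 med [0.626 0.021 0.1  ] min [ 0.579 -0.08   0.012] max [0.691 0.124 0.151]
top gate_left 0 0.86 [244.0, 213.2, 326.2, 265.2] 2654 med [0.626 0.02  0.101] min [ 0.579 -0.08   0.069] max [0.688 0.122 0.151]
top gate_left 1 0.54 [193.5, 213.6, 382.3, 311.5] 13693 med [0.581 0.02  0.036] min [ 0.466 -0.227  0.006] max [0.687 0.282 0.127]
top gate_knob 0 0.58 [246.6, 212.3, 331.3, 264.4] 2565 med [0.627 0.022 0.102] min [ 0.582 -0.077  0.07 ] max [0.687 0.123 0.151]
top gate_knob 1 0.56 [90.2, 274.9, 135.2, 304.5] 914 med [0.502 0.48  0.111] min [0.473 0.462 0.012] max [0.535 0.516 0.171]
top marker 0 0.52 [308.5, 278.9, 354.4, 292.7] 227 med [ 0.517 -0.109  0.024] min [ 0.501 -0.161  0.009] max [ 0.534 -0.041  0.031]
top marker 1 0.39 [248.9, 210.7, 332.9, 265.4] 2693 med [0.627 0.021 0.101]
[... 2113 characters left out ...]
278689 209.93442623] 61 [ 0.7312 -0.71    0.0907]
red [480.53333333 214.95555556] 45 [ 0.7175 -0.5175  0.0813]
red [491.48837209 215.62790698] 43 [ 0.7136 -0.5444  0.0906]
red [502.87804878 216.26829268] 41 [ 0.7122 -0.5761  0.0899]
red [514.07692308 217.1025641 ] 39 [ 0.7095 -0.6058  0.0926]
red [523.91111111 221.65555556] 90 [ 0.7021 -0.6426  0.0687]
red [547.8974359  218.82051282] 39 [ 0.7067 -0.7013  0.087 ]
red [547.66666667 228.73333333] 30 [ 0.691  -0.7276  0.0284]
red [254.3359375 241.3515625] 128 [0.6288 0.1072 0.1241]
red [318.85882353 249.58823529] 85 [ 0.6162 -0.0657  0.0739]
red [282.825 271.6  ] 80 [0.5471 0.028  0.1322]
red [280.70731707 292.43902439] 82 [0.4922 0.0322 0.132 ]
```

```bash
cat > ov.py <<'E'
from h import *
O=np.array([0.615,0.0213]);yaw=-0.073
def S(x,y,z):
    c,s=np.cos(yaw),np.sin(yaw); return [O[0]+c*x-s*y,O[1]+s*x+c*y,z]
def G(x,y,t=0.28,h=0.012):
    return S(x,y*np.cos(t)-h*np.sin(t),0.088+y*np.sin(t)+h*np.cos(t))
def draw(n,p,t=0.28,fn=None,crop=None,extra=[]):
    k=3
    u0,v0,u1,v1=crop
    im=cv2.resize(p[v0:v1,u0:u1,::-1],None,fx=k,fy=k,interpolation=cv2.INTER_CUBIC)
    def pl(P,col,cl=True):
        q=((proj(n,P)-[u0,v0]+.5)*k).round().astype(np.int32); cv2.polylines(im,[q],cl,col,1)
    pl([G(-.034,-.11,t),G(.05,-.11,t),G(.05,.11,t),G(-.034,.11,t)],(0,255,0))
    for s in(1,-1): pl([G(.0075-.015,s*.09-.025,t),G(.0225,s*.09-.025,t),G(.0225,s*.09+.025,t),G(-.0075,s*.09+.025,t)],(255,255,0))
    pl([S(-.036,-.0155,.102),S(-.036,.0155,.102),S(-.16,.0155,.102),S(-.16,-.0155,.102)],(255,0,255))
    for e in extra: pl(e,(0,255,255),len(e)>2)
    cv2.imwrite(fn,im)
E
python3 - <<'E'
from ov import *
for n,c in [("top",(185,205,390,315)),("scene",(255,200,460,355))]:
    p=np.load(n+"_p.npy"); ex=[[S(.0,.255,.028),S(0,.113,.064)],[S(.0,-.255,.028),S(0,-.113,.064)]]
    draw(n,p,.28,f"pics/ov_{n}.png",c,ex)
for n in("top","scene"):
    p=np.load(n+"_p.npy").astype(int);d=np.load(n+"_d.npy")
    v,u=np.nonzero(d>0);P=unproj(n,u,v,d[d>0])
    for nm,c in(("front",(.547,.028)),("rear",(.492,.032))):
        m=(np.hypot(P[:,0]-c[0],P[:,1]-c[1])<.022)&(P[:,2]>.116)&(P[:,2]<.15)
        Q=P[m]
        from scipy.optimize import least_squares
        f=least_squares(lambda q:np.linalg.norm(Q-q,axis=1)-.017,[*c,.119],loss="soft_l1",f_scale=.002)
        print(n,nm,m.sum(),np.round(f.x,4),f.cost)
E
```

```text
top front 140 [0.5476 0.031  0.1187] 0.00013565970975189836
top rear 139 [0.4927 0.035  0.1185] 0.00012153327351866624
scene front 119 [0.548  0.0281 0.1196] 0.00012358518197551764
scene rear 112 [0.4932 0.0328 0.1198] 9.385221793171515e-05
```

View pics/ov_top.png

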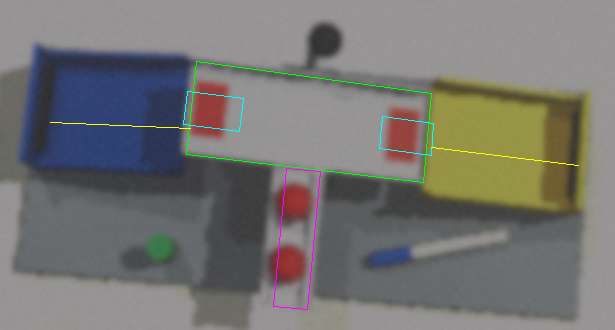

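View pics/ov_scene.png

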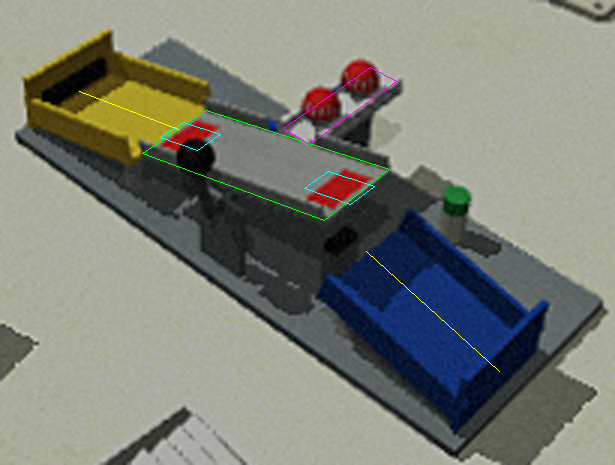

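carry_out(
  targets=[
    [1,[-25,43,0],-6],
    [1,[-50,86,0],-12.8],
    [1,[-76,129,0],-12.8],
    [1,[-101,172,0],-12.8],
    [1,[-127,215,0],-12.8],
  ],
  grip_force=10,
)

```text
clock: 1.4
position: [0.3525, 0.4118, 0.2229]
tool_rot: [[0.074, 0.997, 0.0], [0.997, -0.074, 0.0], [0.0, 0.0, -1.0]]
contact_force: [0.9, 0.2, -0.0]
width: 0.0517
```

```bash
cat >> ov.py <<'E'
O=np.array([0.6152,0.0246])
def go(w):
    from cell import telemetry
    o=telemetry.get_obs(); R=np.array(o["tool_rot"]); p=np.array(o["position"])
    yj=np.degrees(np.arctan2(R[1,0],R[0,0])); 
    print("clk",round(float(o["clock"]),2),"pos",p.round(4),"shift mm",(R.T@(np.array(w)-p)*1e3).round(1),"turn",round(yj-(90+np.degrees(yaw)),2),"F",np.round(o["contact_force"],1),"w",o["width"])
E
python3 - <<'E'
from ov import *
go(S(.0075,.085,.16))
E
```

```text
clk 1.4 pos [0.3525 0.4118 0.2229] shift mm [-281.7  297.9   62.9] turn -0.05 F [ 0.9  0.2 -0. ] w 0.051703144365466074
```

carry_out(
  targets=[
    [1,[-34,36,0],0],
    [1,[-68,72,0],0],
    [1,[-102,108,0],0],
    [1,[-136,144,0],0],
    [1,[-170,180,0],0],
  ],
)

```text
clock: 1.9
position: [0.5196, 0.2286, 0.2229]
tool_rot: [[0.074, 0.997, 0.0], [0.997, -0.074, 0.0], [0.0, 0.0, -1.0]]
contact_force: [0.3, 1.6, 0.8]
width: 0.0115
```

carry_out(
  targets=[
    [1,[-34,36,0],0],
    [1,[-68,72,0],0],
    [1,[-90,100,0],0],
    [1,[-90,100,0],0],
    [1,[-90,100,0],0],
  ],
)

```text
clock: 2.4
position: [0.6113, 0.1326, 0.2223]
tool_rot: [[0.076, 0.997, -0.001], [0.997, -0.076, 0.0], [0.0, -0.001, -1.0]]
contact_force: [-0.5, 1.2, -0.0]
width: 0.0003
```

```bash
python3 - <<'E'
from ov import *
go(S(.0075,.085,.14))
E
```

```text
clk 2.4 pos [0.6113 0.1326 0.2223] shift mm [-22.4  19.4  82.3] turn -0.18 F [-0.5  1.2 -0. ] w 0.0003219190647259251
```

Move over the pad, down to ~0.14, and look.

carry_out(
  targets=[
    [1,[-22,19,0],0],
    [1,[-22,19,40],0],
    [1,[-22,19,82],0],
    [1,[-22,19,82],0],
    [1,[-22,19,82],0],
  ],
)

```text
clock: 2.9
position: [0.6277, 0.1108, 0.1408]
tool_rot: [[0.073, 0.997, -0.002], [0.997, -0.073, -0.0], [-0.0, -0.002, -1.0]]
contact_force: [-0.6, 0.7, 0.4]
width: 0.0002
```

```bash
python3 - <<'E'
from ov import *
from cell import read_camera
go(S(.0075,.085,.08))
for n,c in [("top",(185,205,390,315)),("scene",(255,160,460,315))]:
    p,d=read_camera(n); draw(n,p,.28,f"pics/press_{n}.png",c,[])
E
```

```text
clk 2.9 pos [0.6277 0.1108 0.1408] shift mm [-1.9  1.5 60.8] turn 0.0 F [-0.6  0.7  0.4] w 0.00024731407993048
```

View pics/press_scene.png

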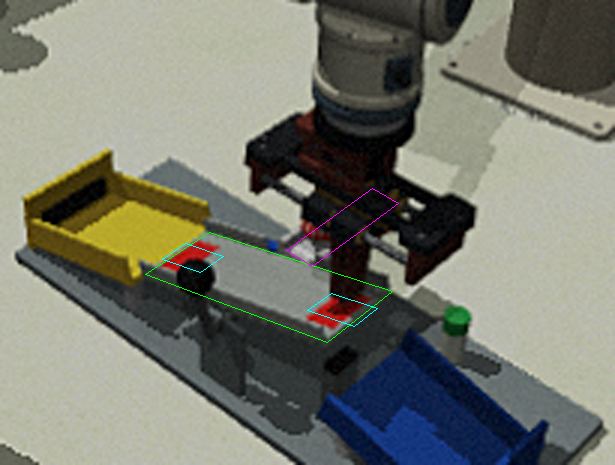

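View pics/press_top.png

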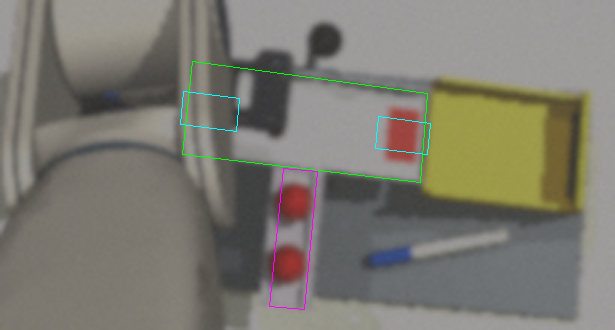

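carry_out(
  targets=[
    [1,[-1,1,10],0],
    [1,[-1,1,17],0],
    [1,[-1,1,24],0],
    [1,[-1,1,31],0],
    [1,[-1,1,38],0],
  ],
)

```text
clock: 3.5
position: [0.6295, 0.1086, 0.102]
tool_rot: [[0.074, 0.997, -0.0], [0.997, -0.074, -0.0], [-0.0, -0.0, -1.0]]
contact_force: [-0.6, 0.1, 0.8]
width: 0.0004
```

carry_out(
  targets=[
    [1,[0,0,6],0],
    [1,[0,0,12],0],
    [1,[0,0,18],0],
    [1,[0,0,22],0],
    [1,[0,0,22],0],
  ],
)

```text
clock: 4.0
position: [0.6292, 0.1086, 0.0799]
tool_rot: [[0.074, 0.997, -0.001], [0.997, -0.074, -0.0], [-0.0, -0.001, -1.0]]
contact_force: [0.6, -0.5, 0.4]
width: 0.0007
```

```bash
python3 - <<'E'
from ov import *
from cell import read_camera
go(S(.0075,.085,.08))
for n,c in [("scene",(255,160,460,315))]:
    p,d=read_camera(n); draw(n,p,-.28,f"pics/pressed_{n}.png",c,[])
E
```

```text
clk 4.0 pos [0.6292 0.1086 0.0799] shift mm [ 0.2 -0.3 -0.1] turn -0.08 F [ 0.6 -0.5  0.4] w 0.0006927127847817689
```

View pics/pressed_scene.png

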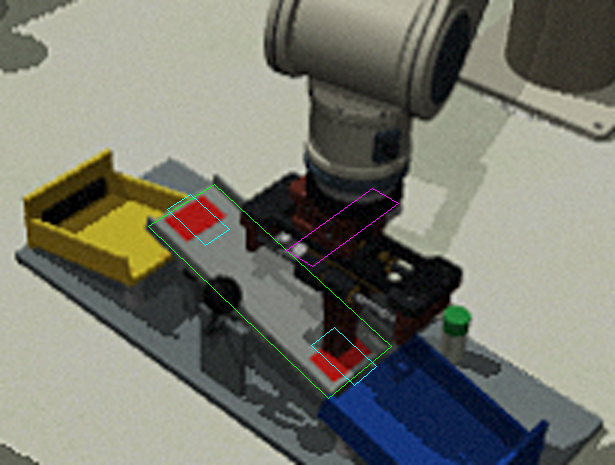

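The gate now lies on its blue-side stop (overlay at -0.28 matches the deck). Lift and go behind the rear capsule.

carry_out(
  targets=[
    [1,[0,0,-15],0],
    [1,[0,0,-50],0],
    [1,[0,0,-95],0],
    [1,[0,0,-140],0],
    [1,[0,0,-140],0],
  ],
)

```text
clock: 4.55
position: [0.6338, 0.1093, 0.2295]
tool_rot: [[0.074, 0.997, 0.013], [0.997, -0.074, 0.002], [0.003, 0.013, -1.0]]
contact_force: [-0.4, 1.1, 1.3]
width: 0.0003
```

```bash
python3 - <<'E'
from ov import *
go(S(-.172,.001,.22))
E
```

```text
clk 4.55 pos [0.6338 0.1093 0.2295] shift mm [ -85.1 -184.3    6.9] turn -0.08 F [-0.4  1.1  1.3] w 0.00027368966935405154
```

carry_out(
  targets=[
    [1,[-20,-42,0],0],
    [1,[-40,-84,0],0],
    [1,[-60,-128,0],0],
    [1,[-80,-170,0],0],
    [1,[-84,-179.5,0],0],
  ],
)

```text
clock: 5.05
position: [0.4396, 0.0372, 0.2207]
tool_rot: [[0.075, 0.997, -0.003], [0.997, -0.075, -0.0], [-0.001, -0.003, -1.0]]
contact_force: [0.9, 0.0, -0.8]
width: 0.0006
```

carry_out(
  targets=[
    [1,[0,0,0],0],
    [1,[0,0,0],0],
    [1,[0,0,0],0],
  ],
)

```text
clock: 5.35
position: [0.4462, 0.0386, 0.2211]
tool_rot: [[0.074, 0.997, 0.002], [0.997, -0.074, 0.0], [0.0, 0.002, -1.0]]
contact_force: [-0.7, 0.2, -0.1]
width: 0.0002
```

```bash
python3 - <<'E'
from ov import *
from scipy.optimize import least_squares
from cell import read_camera
go(S(-.172,.001,.116))
c0,s0=np.cos(yaw),np.sin(yaw)
for n,c in [("scene",(255,160,460,315)),("top",(185,205,390,315))]:
    p,d=read_camera(n); draw(n,p,-.28,f"pics/pre_{n}.png",c,[])
    v,u=np.nonzero(d>0);P=unproj(n,u,v,d[d>0])
    for nm,c in(("front",(.547,.029)),("rear",(.492,.034))):
        Q=P[(np.hypot(P[:,0]-c[0],P[:,1]-c[1])<.022)&(P[:,2]>.116)&(P[:,2]<.15)]
        if len(Q)<30: print(n,nm,len(Q)); continue
        f=least_squares(lambda q:np.linalg.norm(Q-q,axis=1)-.017,[*c,.119],loss="soft_l1",f_scale=.002).x
        e=f[:2]-O; print(n,nm,f.round(4),"station",np.round([c0*e[0]+s0*e[1],-s0*e[0]+c0*e[1]],4))
E
```

```text
clk 5.35 pos [0.4462 0.0386 0.2211] shift mm [ -0.7  -2.6 105.1] turn -0.06 F [-0.7  0.2 -0.1] w 0.00024672132562498193
scene front [0.5481 0.0287 0.1197] station [-0.0673 -0.0008]
scene rear [0.4932 0.0329 0.1198] station [-0.1223 -0.0006]
top front [0.548  0.0304 0.1186] station [-0.0674  0.0009]
top rear 0
```

View pics/pre_scene.png

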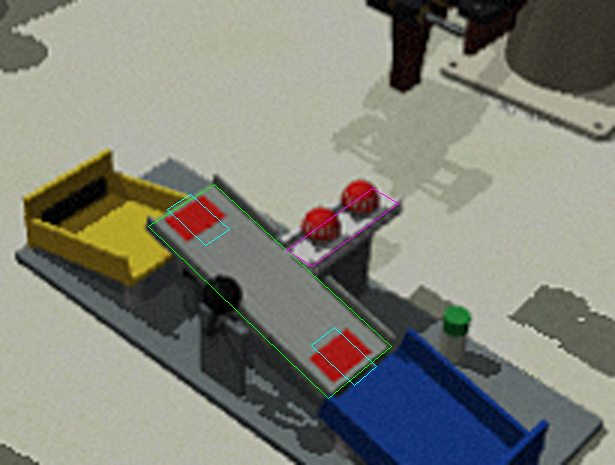

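View pics/pre_top.png

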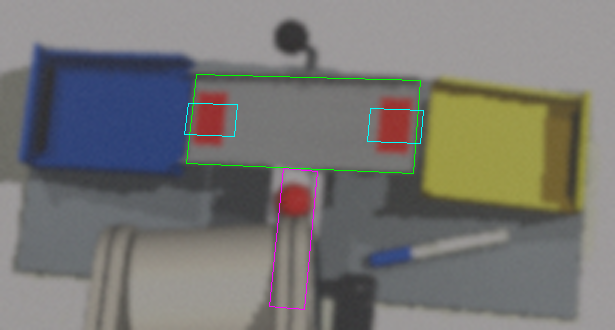

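carry_out(
  targets=[
    [1,[0,0,40],0],
    [1,[0,0,75],0],
    [1,[0,0,95],0],
    [1,[0,0,105],0],
    [1,[0,0,105],0],
  ],
)

```text
clock: 5.95
position: [0.4441, 0.0384, 0.1145]
tool_rot: [[0.074, 0.997, -0.003], [0.997, -0.074, -0.0], [-0.0, -0.003, -1.0]]
contact_force: [0.4, 0.0, 0.6]
width: 0.0006
```

```bash
python3 - <<'E'
from ov import *
from cell import read_camera
go(S(-.1,0,.116))
for n,c in [("scene",(305,130,440,245))]:
    p,d=read_camera(n); draw(n,p,-.28,f"pics/low_{n}.png",c,[])
E
```

```text
clk 5.95 pos [0.4441 0.0384 0.1145] shift mm [-1.2 71.7 -1.7] turn -0.07 F [0.4 0.  0.6] w 0.000566243028739948
```

View pics/low_scene.png

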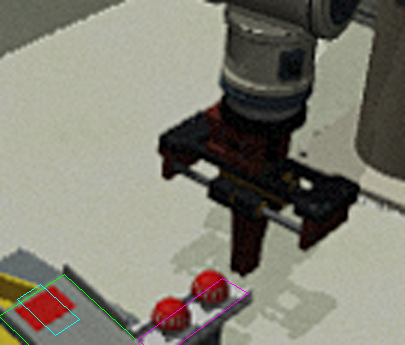

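carry_out(
  targets=[
    [1,[0,10,0],0],
    [1,[0,20,0],0],
    [1,[0,29,0],0],
    [1,[0,37,0],0],
    [1,[0,45,0],0],
  ],
)

```text
clock: 6.5
position: [0.4902, 0.0348, 0.1159]
tool_rot: [[0.074, 0.997, 0.0], [0.997, -0.074, 0.0], [0.0, 0.0, -1.0]]
contact_force: [-0.2, -0.3, 0.4]
width: 0.0005
```

carry_out(
  targets=[
    [1,[0,7,0],0],
    [1,[0,14,0],0],
    [1,[0,20,0],0],
    [1,[0,25,0],0],
    [1,[0,25,0],0],
  ],
)

```text
clock: 7.0
position: [0.5149, 0.033, 0.1157]
tool_rot: [[0.074, 0.997, 0.0], [0.997, -0.074, 0.0], [0.0, 0.0, -1.0]]
contact_force: [0.3, 0.4, 0.4]
width: 0.0003
```

```bash
python3 - <<'E'
from ov import *
from cell import read_camera
go(S(-.087,0,.116))
for n,c in [("scene",(255,160,460,355))]:
    p,d=read_camera(n); draw(n,p,-.28,f"pics/p1_{n}.png",c,[])
E
```

```text
clk 7.0 pos [0.5149 0.033  0.1157] shift mm [-1.  13.7 -0.3] turn -0.08 F [0.3 0.4 0.4] w 0.0003154641235057489
```

View pics/p1_scene.png

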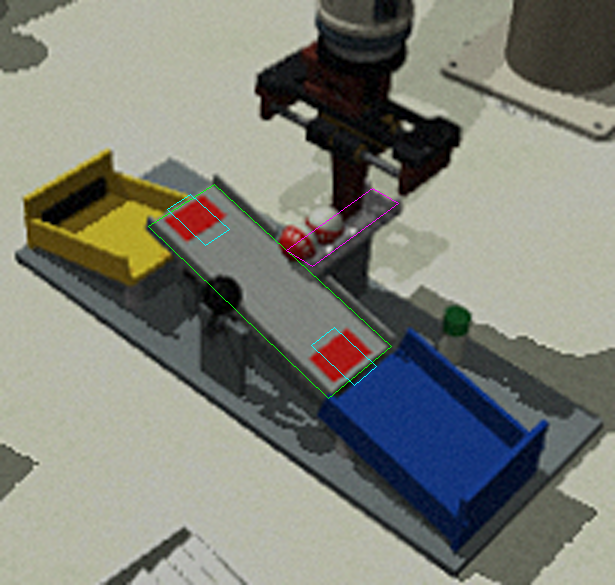

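Front capsule is at the mouth (≈(295,243) zoomed), the rear one touching behind it. Continue gently.

carry_out(
  targets=[
    [1,[0,5,0],0],
    [1,[0,10,0],0],
    [1,[0,14,0],0],
    [1,[0,17,0],0],
    [1,[0,17,0],0],
  ],
)

```text
clock: 7.55
position: [0.5316, 0.0317, 0.1157]
tool_rot: [[0.074, 0.997, 0.0], [0.997, -0.074, 0.0], [0.0, 0.0, -1.0]]
contact_force: [0.3, 0.3, 0.4]
width: 0.0009
```

carry_out(
  targets=[
    [1,[0,0,0],0],
    [1,[0,0,0],0],
    [1,[0,0,0],0],
    [1,[0,0,0],0],
    [1,[0,0,0],0],
  ],
)

```text
clock: 8.05
position: [0.5311, 0.0318, 0.1157]
tool_rot: [[0.074, 0.997, 0.0], [0.997, -0.074, -0.0], [-0.0, 0.0, -1.0]]
contact_force: [-0.5, -0.5, -0.9]
width: 0.0011
```

```bash
python3 - <<'E'
from ov import *
from cell import read_camera
go(S(-.053,0,.116))
for n,c in [("scene",(255,160,460,355))]:
    p,d=read_camera(n); draw(n,p,-.28,f"pics/p2_{n}.png",c,[])
E
```

```text
clk 8.05 pos [0.5311 0.0318 0.1157] shift mm [-1.  31.4 -0.3] turn -0.08 F [-0.5 -0.5 -0.9] w 0.0010621013602978345
```

View pics/p2_scene.png

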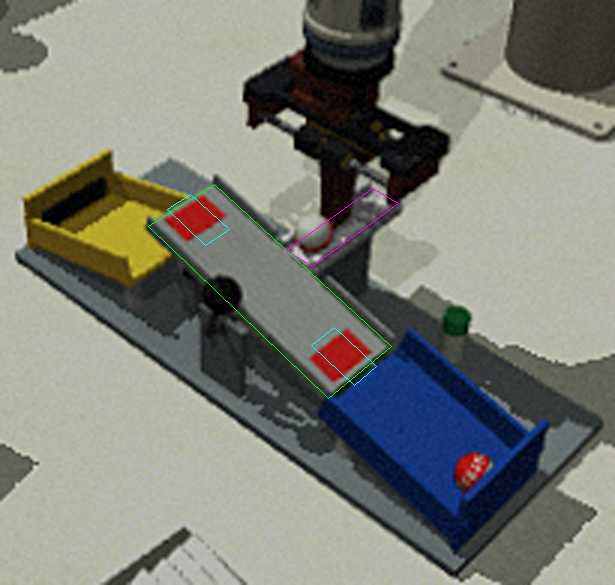

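Front capsule is in the blue chute at its end (≈(474,470)). Now the rear.

carry_out(
  targets=[
    [1,[0,6,0],0],
    [1,[0,12,0],0],
    [1,[0,18,0],0],
    [1,[0,23,0],0],
    [1,[0,27,0],0],
  ],
)

```text
clock: 8.6
position: [0.5587, 0.0297, 0.1156]
tool_rot: [[0.074, 0.997, 0.0], [0.997, -0.074, 0.0], [0.0, 0.0, -1.0]]
contact_force: [-0.7, -0.2, -0.1]
width: 0.0005
```

carry_out(
  targets=[
    [1,[0,3,0],0],
    [1,[0,5,0],0],
    [1,[0,5,0],0],
    [1,[0,5,0],0],
    [1,[0,5,0],0],
  ],
)

```text
clock: 9.1
position: [0.5628, 0.0294, 0.1157]
tool_rot: [[0.074, 0.997, -0.0], [0.997, -0.074, -0.0], [-0.0, -0.0, -1.0]]
contact_force: [0.7, 0.1, 0.0]
width: 0.0006
```

```bash
python3 - <<'E'
from ov import *
from cell import read_camera
go(S(-.053,0,.116))
for n,c in [("scene",(255,160,460,355))]:
    p,d=read_camera(n); draw(n,p,-.28,f"pics/p3_{n}.png",c,[])
E
```

```text
clk 9.1 pos [0.5628 0.0294 0.1157] shift mm [-1.  -0.4 -0.3] turn -0.08 F [0.7 0.1 0. ] w 0.0006438570609570158
```

View pics/p3_scene.png

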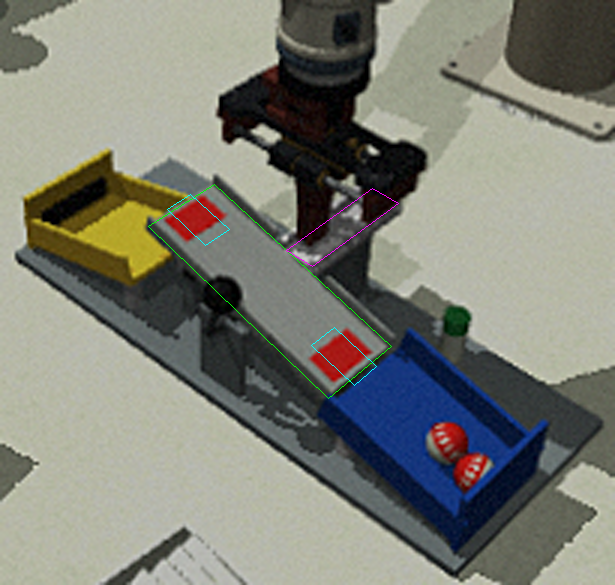

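Both are in the blue chute, the second (≈(447,442)) touching the first; it may still be moving. Retreat upward and recheck.

carry_out(
  targets=[
    [1,[0,-5,-15],0],
    [1,[0,-10,-50],0],
    [1,[0,-10,-90],0],
    [1,[0,-10,-120],0],
    [1,[0,-10,-120],0],
  ],
)

```text
clock: 9.65
position: [0.5554, 0.0303, 0.2413]
tool_rot: [[0.074, 0.997, 0.009], [0.997, -0.074, 0.0], [0.001, 0.009, -1.0]]
contact_force: [0.3, 0.6, 0.5]
width: 0.0006
```

carry_out(
  targets=[
    [1,[0,-40,0],0],
    [1,[0,-80,0],0],
    [1,[0,-100,0],0],
    [1,[0,-100,0],0],
    [1,[0,-100,0],0],
  ],
)

```text
clock: 10.15
position: [0.4536, 0.0376, 0.236]
tool_rot: [[0.074, 0.997, 0.001], [0.997, -0.074, 0.0], [0.0, 0.001, -1.0]]
contact_force: [0.1, 0.2, 0.7]
width: 0.0005
```

carry_out(
  targets=[
    [1,[0,0,0],0],
    [1,[0,0,0],0],
    [1,[0,0,0],0],
    [1,[0,0,0],0],
    [1,[0,0,0],0],
  ],
)

```text
clock: 10.65
position: [0.4535, 0.0375, 0.2355]
tool_rot: [[0.074, 0.997, -0.0], [0.997, -0.074, -0.0], [-0.0, -0.0, -1.0]]
contact_force: [-0.2, -0.7, -0.7]
width: 0.0005
```

```bash
cat > chk.py <<'E'
from ov import *
import sys
from scipy.optimize import least_squares
from cell import read_camera
go(S(-.053,0,.116)); t=sys.argv[1]
c0,s0=np.cos(yaw),np.sin(yaw)
n="scene"; p,d=read_camera(n); draw(n,p,-.28,f"pics/{t}.png",(255,160,460,355),[])
v,u=np.nonzero(d>0);P=unproj(n,u,v,d[d>0]); e=P[:,:2]-O
X=np.c_[e@[c0,s0],e@[-s0,c0],P[:,2]]
rgb=p[v,u].astype(int)
m=(X[:,1]>.12)&(X[:,1]<.26)&(abs(X[:,0]-.008)<.05)&(rgb[:,0]>90)&(X[:,2]<.12)
Q=X[m]
_,_,c=cv2.kmeans(Q.astype(np.float32),2,None,(3,50,1e-5),5,0)
def r(q): return np.minimum(np.linalg.norm(Q-q[:3],axis=1),np.linalg.norm(Q-q[3:],axis=1))-.017
print(len(Q),least_squares(r,(c-[0,0,.008]).ravel(),loss="soft_l1",f_scale=.002).x.reshape(2,3).round(4))
E
python3 chk.py f1
```

```text
clk 10.65 pos [0.4535 0.0375 0.2355] shift mm [ -0.9 109.3 119.5] turn -0.09 F [-0.2 -0.7 -0.7] w 0.000520499346242097
229 [[ 0.0584  0.1404 -0.0014]
 [ 0.023   0.2218  0.0707]]
```

View pics/f1.png

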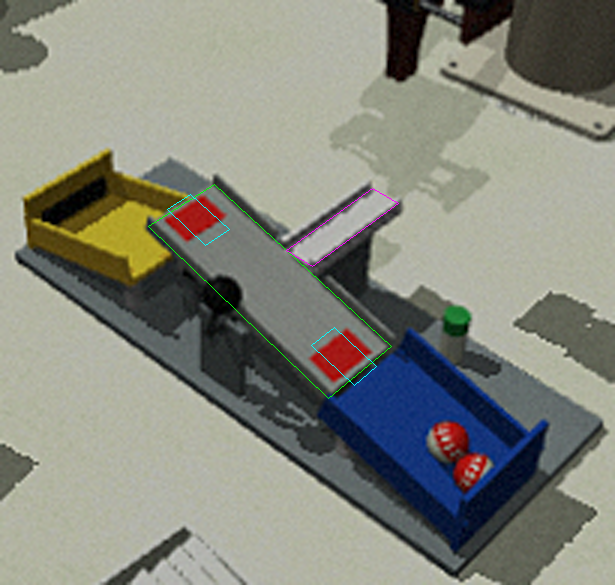

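```bash
cat > chk2.py <<'E'
from ov import *
from scipy.optimize import least_squares
from cell import read_camera, telemetry
c0,s0=np.cos(yaw),np.sin(yaw)
print(telemetry.get_obs()["clock"])
for n in("scene","top"):
    p,d=read_camera(n); np.save("l_"+n,p)
    v,u=np.nonzero(d>0);P=unproj(n,u,v,d[d>0]); e=P[:,:2]-O
    X=np.c_[e@[c0,s0],e@[-s0,c0],P[:,2]]
    rgb=p[v,u].astype(int)
    m=(X[:,1]>.17)&(X[:,1]<.262)&(abs(X[:,0]-.008)<.047)&(rgb[:,0]>70)&(rgb[:,0]>rgb[:,2]-15)&(X[:,2]<.09)&(X[:,2]>.03)
    Q=X[m]
    _,l,c=cv2.kmeans(Q.astype(np.float32),2,None,(3,50,1e-5),5,0)
    def r(q): return np.minimum(np.linalg.norm(Q-q[:3],axis=1),np.linalg.norm(Q-q[3:],axis=1))-.017
    print(n,len(Q),"cent",c.round(3).tolist(),"fit",least_squares(r,(c-[0,0,.008]).ravel(),loss="soft_l1",f_scale=.002).x.reshape(2,3).round(4).tolist())
    uv=np.c_[u,v][m]; print([uv[l.ravel()==i].mean(0).round(2).tolist() for i in(0,1)])
k=6
p=np.load("l_top.npy"); cv2.imwrite("pics/l_top.png",cv2.resize(p[205:275,185:285,::-1],None,fx=k,fy=k,interpolation=cv2.INTER_CUBIC))
E
python3 chk2.py
```

```text
10.7
scene 234 cent [[0.017000000923871994, 0.2070000022649765, 0.06800000369548798], [0.023000000044703484, 0.23499999940395355, 0.05999999865889549]] fit [[0.0115, 0.2035, 0.058], [0.0171, 0.2363, 0.0493]]
[[403.83, 306.16], [411.51, 315.97]]
top 229 cent [[0.014999999664723873, 0.23600000143051147, 0.05900000035762787], [0.00800000037997961, 0.2029999941587448, 0.06800000369548798]] fit [[0.0156, 0.2382, 0.0487], [0.0097, 0.2065, 0.0581]]
[[204.29, 238.53], [214.84, 241.38]]
```

carry_out(
  targets=[
    [1,[0,0,0],0],
    [1,[0,0,0],0],
    [1,[0,0,0],0],
    [1,[0,0,0],0],
    [1,[0,0,0],0],
  ],
)

```text
clock: 11.3
position: [0.4533, 0.0376, 0.2357]
tool_rot: [[0.074, 0.997, 0.0], [0.997, -0.074, -0.0], [0.0, 0.0, -1.0]]
contact_force: [0.0, 1.2, 0.4]
width: 0.0007
```

carry_out(
  targets=[
    [1,[0,0,0],0],
    [1,[0,0,0],0],
    [1,[0,0,0],0],
    [1,[0,0,0],0],
    [1,[0,0,0],0],
  ],
)

```text
clock: 11.8
position: [0.4533, 0.0376, 0.2357]
tool_rot: [[0.074, 0.997, 0.0], [0.997, -0.074, -0.0], [-0.0, 0.0, -1.0]]
contact_force: [-0.2, -0.7, 0.1]
width: 0.0006
```

```bash
python3 chk2.py
```

```text
11.8
scene 232 cent [[0.017000000923871994, 0.20600000023841858, 0.06800000369548798], [0.023000000044703484, 0.23499999940395355, 0.061000000685453415]] fit [[0.0112, 0.2031, 0.0581], [0.0173, 0.236, 0.0492]]
[[403.75, 306.08], [411.6, 315.99]]
top 228 cent [[0.014999999664723873, 0.23600000143051147, 0.05900000035762787], [0.007000000216066837, 0.2029999941587448, 0.06800000369548798]] fit [[0.0164, 0.2388, 0.0485], [0.0097, 0.2066, 0.0572]]
[[204.23, 238.38], [214.74, 241.46]]
```

View pics/l_top.png

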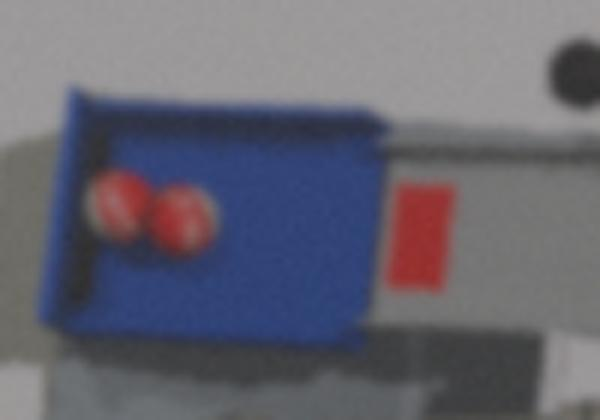

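```bash
python3 - <<'E'
from h import *
from cell import order,telemetry,outline_of
for n in("scene","top"):
    a=np.load(n+"_p.npy").astype(int); b=np.load("l_"+n+".npy").astype(int)
    D=cv2.GaussianBlur(np.abs(a-b).max(2).astype(np.float32),(5,5),0)
    boxes={"scene":{"vial":(398,258,415,284),"bottle":(507,290,556,355),"wipes":(220,132,252,178)},"top":{"marker":(303,276,360,296),"vial":(228,280,246,295),"bottle":(90,270,135,305),"wipes":(495,300,550,342)}}[n]
    for k,(x0,y0,x1,y1) in boxes.items(): print(n,k,D[y0:y1,x0:x1].max().round(), D[y0:y1,x0:x1].mean().round(1))
for q in("spare_vial","marker"): print(q,[(round(e["p"],2),e["bbox"]) for e in outline_of(q,"scene")[:1]+outline_of(q,"top")[:1]])
k=3;cv2.imwrite("pics/by.png",np.hstack([cv2.resize(np.load(f)[205:315,185:305+80,::-1],None,fx=2,fy=2) for f in("top_p.npy","l_top.npy")]))
E
```

```text
scene vial 16.0 7.3
scene bottle 77.0 21.5
scene wipes 10.0 6.9
top marker 46.0 4.8
top vial 97.0 61.9
top bottle 6.0 4.3
top wipes 7.0 4.6
spare_vial [(0.65, [508.7, 290.5, 552.9, 355.0]), (0.5, [249.0, 210.6, 327.9, 260.4])]
marker [(0.42, [306.4, 223.6, 382.5, 290.4]), (0.61, [306.0, 279.2, 354.9, 291.4])]
```

View pics/by.png

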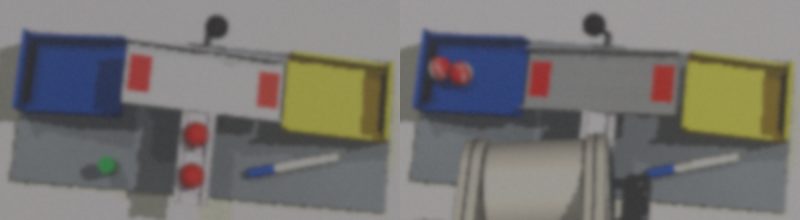

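```bash
python3 chk2.py | head -3; python3 -c "
from cell import order; print(order.close_job())"
```

```text
12.1
scene 234 cent [[0.017000000923871994, 0.2070000022649765, 0.0689999982714653], [0.023000000044703484, 0.23499999940395355, 0.061000000685453415]] fit [[0.0116, 0.2035, 0.0583], [0.0175, 0.2371, 0.0497]]
[[403.82, 306.22], [411.6, 315.99]]
the job is handed in; nothing more can be done
None
```

Both capsules are at rest in the blue chute, and I handed the job in at about 12 s. The gate was feeding the yellow chute. I pressed its raised blue end down until it rested on the blue-side stop, then pushed both capsules along the channel from behind with the shut fingers. Each rolled off by itself, and the arm then withdrew.

- **Capsules:** In the last pictures one lies against the end wall (y ≈ 237 mm). The other rests directly behind it, touching it but not the wall (y ≈ 204 mm). Neither moved over the 1.4 s before hand-in. I did not touch either one again.
- **Gate:** It lies on the blue-side stop, and the model overlay at -0.28 rad matches the deck.
- **Bystanders:**
  - The marker and the wipes can look unchanged.
  - The vial looks unchanged in the scene camera; the arm hid it from the top one.
  - The bottle is unchanged in the top view. In the scene view its area differs, which I put down to the arm's moved shadow but did not check further.
- **Disagreements:** The final network search put the vial on the bottle and on the gate, which is wrong, so I went by the picture comparison. The two cameras differed by 1–3 mm on capsule positions.
- **Forces:** Readings at the end of each move stayed within about 2 N.

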